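Focus an inspection lens by counted ratchet clicks and hold it

TASK

One of the three motor sizes stands in the nest under the inspection lens: swing the stand's ratchet lever (the one with the upright black knob), counting the clicks, to bring the lens into focus - two clicks for the tallest motor, four for the middle one, six for the shortest - and do not overrun into a further click. The lever springs back when let go, so finish while still holding the lever steady right at that click. Leave the motors where they stand, do not touch the lens, and do not disturb anything else on the bench.

Things in the scene. Friction and masses are not known exactly. Their poses are not given: they have to be found in the camera images.
- lever_angle (a joint): ratchet lever angle, rad: 0 at its rest stop, where it starts; grows counter-clockwise seen from above. Click n seats at n x 0.2094 rad (12 degrees, 23 mm at the knob); far stop at 8 clicks. A spring always pulls it back: at the knob 6 N near rest to 9 N at six clicks, plus a ripple of 2 to 5 N each way, one wave a click: the push peaks 1/4 click after a seat, is least 1/4 click before the next
- lever: the ratchet lever: steel bar 110 mm long, 16 mm wide, 8 mm thick, with an upright black knob on its free end. Origin: on the pivot axis, at the middle of the bar's thickness, 74 mm above the table; x along the bar to the knob, z up
- knob (a point): upright black grip on the lever's free end: cylinder 24 mm in diameter, 50 mm tall, axis 110 mm from the pivot axis; fixed to the lever, turns with it. Origin: centre of its underside, 78 mm above the table, on the steel lever bar (16 mm wide, 8 mm thick, top face level with the origin); z up
- pivot (a point): point on the lever's vertical pivot axis, 78 mm above the table, over the white gear housing (72 x 80 mm, its top 56 mm above the table). Axes as the stand's
- stand: fixed inspection stand: grey base plate 200 x 440 x 12 mm with the nest and, 85 mm to its -y side, a round steel column 257 mm high that carries the lens; lever housing at the +y end. Origin: centre of the plate's underside; x across its 200 mm, y along its 440 mm. At rest the lever points from the pivot 140 degrees counter-clockwise from the stand's +x
- nest (a point): centre of the nest, on the base plate's top face (12 mm above the table): a low dark steel locating ring, 74 mm inside, 6 mm high. One motor stands in it, straight under the lens
- lens: round magnifying lens in a black rim, 68 mm across and 14 mm thick, on an arm from the column above the nest. Origin: centre of its underside, 160 mm above the table with the lever at rest, 8 mm lower for each click. In focus 40 mm above the motor's top. Not to be touched
- motor_tall: the tallest electric motor: black base disc 68 mm across and 8 mm thick, steel lamination stack 48 x 42 mm and 50 mm tall between copper windings, aluminium bracket and a thin shaft end on top; 92 mm tall in all. Origin: centre of its underside, z up. Loose; stands in the nest or on the waiting board
- motor_mid: the middle electric motor: black base disc 68 mm across and 8 mm thick, steel lamination stack 48 x 42 mm and 34 mm tall between copper windings, aluminium bracket and a thin shaft end on top; 76 mm tall in all. Origin: centre of its underside, z up. Loose; stands in the nest or on the waiting board
- motor_short: the shortest electric motor: black base disc 68 mm across and 8 mm thick, steel lamination stack 48 x 42 mm and 18 mm tall between copper windings, aluminium bracket and a thin shaft end on top; 60 mm tall in all. Origin: centre of its underside, z up. Loose; stands in the nest or on the waiting board
- shell: open stainless steel motor shell, bystander, 90 mm across, 85 mm tall; origin at the centre of its underside
- screwdriver: screwdriver lying on the bench in front of the stand, bystander; handle to its -x
- cutters: side cutters with black grips lying on the bench, bystander, about 180 mm long
- base_ring: black plastic ring, bystander, 92 mm across, 14 mm thick, behind the stand
- oil: small white bottle, bystander, 44 mm across, 100 mm tall, behind the stand
- tub: grey bowl, bystander, 100 mm across, 70 mm tall

How it is judged:
By the outcome, as a careful person would: the job done as asked, in the order asked, and still so for the second after the job is handed in, while the arm keeps its last pose, push and grip.
It also fails if it takes over 58 s, if anything falls off the work surface, if the arm or the gripper's body presses on something with over 40 N, if the wrist force passes 120 N, or if a joint passes its speed limit or range.

ROBOT

A 6-joint arm with a two-finger parallel gripper is mounted at the origin on the work surface. World frame = base frame: x ahead of the robot, y to its left, z up, the work surface at z = 0. Lengths are in mm, angles in rad, forces in N, time in s.
With the tool pointing down it reaches from about 250 to 775 mm from the base axis. Payload 4 kg.
Tool frame: the origin (TCP) lies on the centre line of the jaws, within the pads' length; the fingertips stand robot.tcp_to_tips ahead of it and the grasp point (between the pads) is the TCP (robot.tcp_to_tips is the distance from the TCP to the fingertips, in mm); x points along the fingers, z is the direction in which the jaws open and shut, and the axes are right-handed (so a half turn about x gives the same grasp; the last joint's range is limited). The gripper opens to 85 mm and grips with 20 to 120 N. Pads are 22 mm wide; open, the fingers measure 114 mm over their backs; the gripper's body (76 mm by 85 mm) begins 54 mm behind the grasp point. The pads swing forward as they close: fully open they stand 13 mm farther back than shut.
Start: joints at [-1.37, 0.087, 1.371, -0, 1.684, -0.103], TCP at [164.528, -524.83, 250.341] pointing down, gripper open.
Joint ranges: [-3.1, 3.1], [-0.76, 2.03], [0.27, 2.55], [-1.08, 4.22], [0.17, 2.65], [-2.57, 2.57]. Speed limits (rad/s): [2.79, 2.79, 3.14, 3.14, 3.14, 3.14].

INTERFACE

Orientations are given as a unit quaternion [w, x, y, z].
In Python, from workcell import robot gives the robot as it stands.
- The arm moves only by the tool move_arm, never from a script. Its argument "steps" is a list that holds one entry, the list of rows, each a list of 7 numbers: the shift along the tool's x, y, z in m, then the turn, a rotation vector about the tool's x, y, z in rad, then the opening, from -1 (shut) to 1 (fully open). In form: [[[x, y, z, ax, ay, az, gripper], ...]]. A call has 1 to 10 rows; each row shifts and turns the commanded pose from where the row before left it, along the tool's axes as they then stand; what a row does not reach is not made up. A row lasts 1/12 s, in which the tool goes at most 41.7 mm and 7.16 degrees, less where a joint would pass 70% of its speed; a pose out of reach is approached as far as the arm can. A call with a gripper value outside its range is refused whole. The fingers move at their own pace and stop on an object; the grip force is fixed at half the most. Time passes only in rows, so rows that do not move let the fingers close. It gives the time, the measured TCP pose, the force and the opening at its end, in the units of the state.
- robot.read_state(): the state, without advancing time (a new reading comes with each control period).
- robot.read_camera(name): name is "scene" or "side" or "wrist"; returns the picture (400x640x3 uint8, red, green, blue); there is no depth.
- robot.camera_params(name): a dict with "fovy" (degrees; the focal length in pixels is half the picture's height over the tangent of half this angle, whatever the lens; pixels are square), "cx", "cy" (the principal point, pixels), "k1" (the pictures are not rectified: a ray, as slopes to the right and down, at radius r is drawn at 1 + k1 r^2 times it, then the intrinsics apply), "extrinsics" (4x4, takes a point from world to camera coordinates). Camera axes: x right, y up, looking along -z (the intrinsics and any distortion apply to the point x, -y, -z); pixel columns grow to the right and rows downward; lengths in mm; the calibration is good to about 2 mm. A picture is of the moment at which its call begins: read the wrist's pose just before it. camera_params takes no time and is no camera call; for the wrist camera it gives the pose at the moment of the call.
- robot.close_job(): hands the job in, once; it reports no verdict.
Trained networks look in the newest picture that a camera, given by its name, has taken for a name from the list of things; names that differ only in an ending like _2 or _b are one class to them, and where a whole thing is asked for, a point or a joint stands for the part that bears it (a point fixed in the world has none). Each returns a list of dicts, best first, with "conf" (0 to 1); they miss things now and then, are a little off and sometimes report something else, mostly with a low value. They report only what shows in the picture. A call takes as long as a camera call.
- robot.look_for(name, camera): "rect" ([left, top, right, bottom] in pixels, round what is visible of it).
- robot.regions_of(name, camera): "region" (400x640 bool, what is visible of it) and "rect" ([left, top, right, bottom] in pixels, round what is visible of it).
The state is a dict: "t": time; "q": joint angles; "qd": joint speeds; "tau": joint torques, N m; "position": TCP position; "ee_rot": TCP orientation; "contact_force": force on the tool from outside, world axes, zero at the start; "torque": the same for the moment, N m; "finger_gap": opening from 0.0 (shut) to 1.0 (fully open).
Only numpy, scipy, OpenCV 4.12 (cv2) and the standard library are available. Lean on these libraries where they do the work, as an engineer would, in place of code of your own. Each camera call takes 0.05 s, during which the arm holds its last target.

## Working session

There is one attempt and no reset: what is moved stays moved. The work goes in short steps, Python scripts to look and compute and a tool call to move; the robot and the scene stay as the last step left them, time stands still between calls to the robot, and variables do not carry over. Pictures are saved under pics/ and viewed, and the job is handed in when it is done.

Besides the shell and the picture viewer there is one more tool, called as name([rows], argument=value, ...), one row to a line, values as JSON. move_arm: Moves the arm, as the interface text tells. Its arguments: {"type":"object","properties":{"steps":{"type":"array"}},"required":["steps"]}

```bash
mkdir -p pics; ls
python3 - <<'E'
from workcell import robot
import cv2,json
s=robot.read_state();print(s);print(robot.tcp_to_tips)
for c in("scene","side","wrist"):
    im=robot.read_camera(c);cv2.imwrite(f"pics/{c}0.png",im[:,:,::-1])
    p=robot.camera_params(c);print(c,p)
    for n in("knob","lens","motor_tall","motor_mid","motor_short","nest","stand","lever"):
        try:print(n,[(r["rect"],round(r["conf"],2)) for r in robot.look_for(n,c)][:3])
        except Exception as e:print(n,e)
E
```

```text
pics
{'t': 0.0, 'q': array([-1.37013920e+00,  8.79553632e-02,  1.37229729e+00, -2.93758029e-06,
        1.68356538e+00, -1.03093696e-01]), 'qd': array([ 1.64219878e-03, -6.62549529e-05, -3.66466041e-04,  2.05914926e-03,
        2.01814565e-03, -4.57417086e-04]), 'tau': array([-3.13043320e-04, -3.51868451e+01, -3.13269353e+01, -1.33352219e-04,
        1.08657021e-02,  7.22016154e-06]), 'position': array([ 164.41193186, -524.37056205,  249.11702903]), 'ee_rot': array([ 0.56930672,  0.41912606,  0.57047374, -0.41807047]), 'contact_force': array([0.15635262, 0.39367731, 0.74816399]), 'torque': array([ 0.00249891,  0.05582352, -0.00944655]), 'finger_gap': 0.9965722351781368}
19.0
scene {'fovy': 44.75854508530324, 'cx': 314.7690414200621, 'cy': 195.9410469121321, 'k1': 0.023138649559537785, 'extrinsics': array([[-2.72941617e-01,  9.62016110e-01, -5.27989458e-03,
         1.55940598e+02],
       [-8.02337954e-01, -2.24602938e-01,  5.52998488e-01,
         3.85322562e+02],
       [ 5.30807575e-01,  1.55172561e-01,  8.33165527e-01,
        -1.89426600e+03],
       [ 0.00000000e+00,  0.0000000
[... 1385 characters left out ...]
.5], 0.79)]
nest [([264.9, 150.4, 379.4, 280.1], 0.64)]
stand [([267.0, 150.3, 382.1, 276.0], 0.62)]
lever [([288.4, 218.9, 302.1, 250.0], 0.58)]
wrist {'fovy': 59.597233196740035, 'cx': 324.6259236418903, 'cy': 197.65192419665738, 'k1': -0.027208648705366947, 'extrinsics': array([[ 2.99048046e-01, -9.54237324e-01, -1.18176962e-03,
        -5.50214537e+02],
       [ 9.11012659e-01,  2.85869965e-01, -2.97210865e-01,
         3.87532840e+01],
       [ 2.83947533e-01,  8.78037212e-02,  9.54811136e-01,
        -3.80566215e+02],
       [ 0.00000000e+00,  0.00000000e+00,  0.00000000e+00,
         1.00000000e+00]])}
knob []
lens []
motor_tall []
motor_mid []
motor_short []
nest []
stand []
lever []
```

Run:
```python
import cv2
a=cv2.imread("pics/scene0.png");b=cv2.imread("pics/side0.png")
cv2.imwrite("pics/a1.png",cv2.resize(a[130:290,220:480],None,fx=3,fy=3,interpolation=cv2.INTER_CUBIC))
cv2.imwrite("pics/b1.png",cv2.resize(b[140:340,200:400],None,fx=3,fy=3,interpolation=cv2.INTER_CUBIC))
```

```text
(no output)
```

View pics/a1.png

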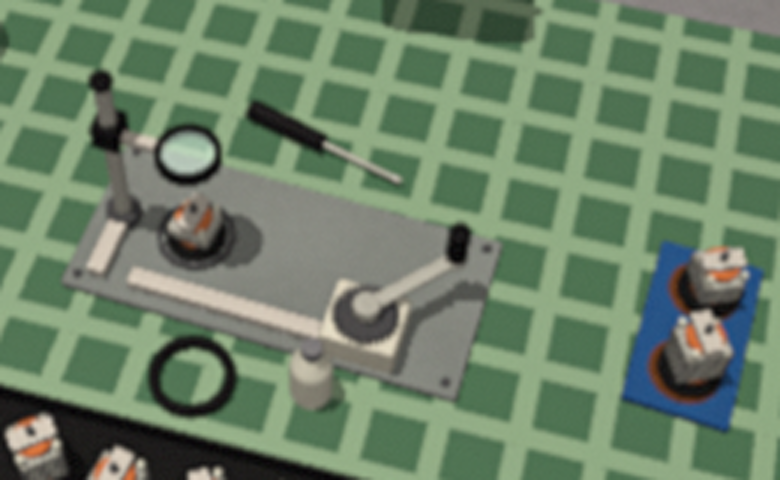

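View pics/b1.png

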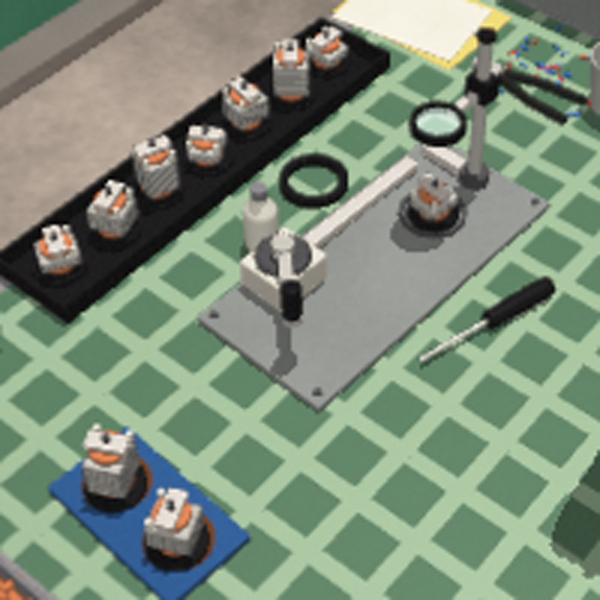

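View pics/scene0.png

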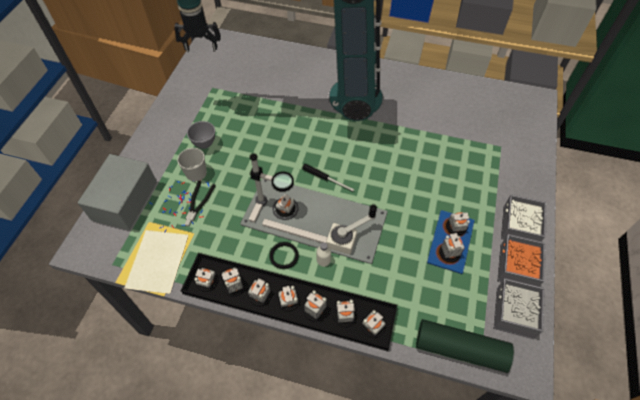

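View pics/side0.png

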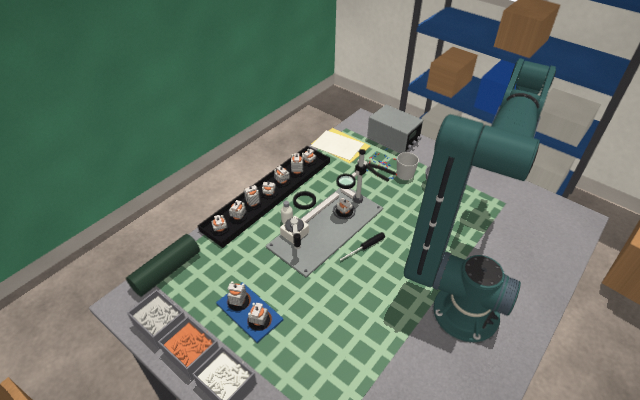

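The nest motor looks like the short one, and the two on the blue board look like tall and mid. Next I'll fit the stand pose and check heights.

```bash
cat > h.py <<'E'
import numpy as np,cv2
from workcell import robot
def proj(p,c):
    P=robot.camera_params(c) if isinstance(c,str) else c
    p=np.atleast_2d(p).astype(float);E=P["extrinsics"];q=p@E[:3,:3].T+E[:3,3]
    u=q[:,0]/-q[:,2];v=-q[:,1]/-q[:,2];k=1+P["k1"]*(u*u+v*v);f=200/np.tan(np.radians(P["fovy"]/2))
    return np.c_[P["cx"]+f*u*k,P["cy"]+f*v*k]
def tri(px):  # {cam:(u,v)}
    from scipy.optimize import least_squares
    P={c:robot.camera_params(c) for c in px}
    r=least_squares(lambda x:np.concatenate([proj(x,P[c])[0]-px[c] for c in px]),[500,0,50.])
    return r.x,np.abs(r.fun).max()
E
python3 - <<'E'
from h import *
a=lambda x,y:(x/3+220-1/3,y/3+130-1/3)
b=lambda x,y:(x/3+200-1/3,y/3+140-1/3)
pts=dict(cornA=(a(65,283),b(548,205)) if 0 else None)
def T(n,p,q):print(n,*[np.round(z,1) for z in tri({"scene":p,"side":q})])
T("corner R near",a(500,240),b(318,410))
T("corner L/ far(scene bottom right)",a(457,398),b(200,320))
T("knobtop",a(460,231),b(291,287))
T("knobbot",a(459,256),b(291,316))
T("pivot top",a(369,298),b(284,240))
T("lens",a(187,154),b(438,123))
T("nestmotor top",a(197,207),b(434,182))
T("nest",a(197,238),b(432,212))
T("boardfar top",a(703,322),b(109,436))
T("boardnear top",a(718,258),b(172,500))
T("column top",a(100,80),b(486,35))
T("corner other", a(65,283),b(430,150))
T("screwdriver tip",a(400,180),b(422,360))
E
```

```text
corner R near [483.2 219.8  11.1] 0.2
corner L/ far(scene bottom right) [679.3 211.7   8.8] 0.8
knobtop [557.7 178.3 127.8] 0.4
knobbot [557.4 181.4  81. ] 0.5
pivot top [635.6 105.   89.8] 0.6
lens [ 568.6 -103.5  169.2] 0.3
nestmotor top [567.5 -99.4  73. ] 0.6
nest [ 570.4 -102.3   14.9] 0.7
boardfar top [582.2 430.1 103.4] 0.2
boardnear top [490.  437.4  83.6] 0.4
column top [ 564.3 -187.6  254.7] 0.2
corner other [ 655.2 -223.2   -7.1] 1.1
screwdriver tip [435.4  94.1  13.7] 0.5
```

Measured tops give the nest motor about 61 mm above the plate, so it is the short one (six clicks). The board motors differ by 20 mm, which matches tall and mid. Now I'll plan the move to above the knob.

```bash
cat >> h.py <<'E'
from scipy.spatial.transform import Rotation as R
def pose():
    s=robot.read_state();return s,R.from_quat(np.r_[s["ee_rot"][1:],s["ee_rot"][0]])
def plan(target,yawz,n=None):
    """tool down (x=-z), z axis at yawz deg; report delta in current tool frame"""
    s,r=pose();y=np.radians(yawz);z=np.array([np.cos(y),np.sin(y),0]);x=np.array([0,0,-1.]);M=np.c_[x,np.cross(z,x),z]
    d=r.inv().apply(np.array(target)-s["position"])/1000;rv=(r.inv()*R.from_matrix(M)).as_rotvec()
    print("t",s["t"],"pos",s["position"].round(1),"q",s["q"].round(2),"zaxis yaw",np.degrees(np.arctan2(*r.as_matrix()[1::-1,2])).round(2),"xaxis",r.as_matrix()[:,0].round(3),"F",s["contact_force"].round(1),"gap",round(s["finger_gap"],3))
    print("delta m",d.round(4),"rv",rv.round(4)); return d,rv
E
python3 - <<'E'
from h import *
print(pose()[1].as_matrix().round(3))
plan([540,150,250],46); plan([540,150,250],-134)
E
```

```text
[[ 0.     0.954  0.299]
 [-0.     0.299 -0.954]
 [-1.    -0.     0.   ]]
t 1.35 pos [ 164.5 -524.8  250.3] q [-1.37  0.09  1.37 -0.    1.68 -0.1 ] zaxis yaw -72.59 xaxis [ 0. -0. -1.] F [-1.1  0.2 -0.1] gap 1.001
delta m [ 3.000e-04  5.601e-01 -5.316e-01] rv [-2.0699e+00  0.0000e+00  1.0000e-04]
t 1.35 pos [ 164.5 -524.8  250.3] q [-1.37  0.09  1.37 -0.    1.68 -0.1 ] zaxis yaw -72.59 xaxis [ 0. -0. -1.] F [-1.1  0.2 -0.1] gap 1.001
delta m [ 3.000e-04  5.601e-01 -5.316e-01] rv [ 1.0717e+00  1.0000e-04 -0.0000e+00]
```

move_arm([
  [[0, 0.028, -0.0266, 0, 0, 0, 1], [0, 0.028, -0.0266, 0, 0, 0, 1], [0, 0.028, -0.0266, 0, 0, 0, 1], [0, 0.028, -0.0266, 0, 0, 0, 1], [0, 0.028, -0.0266, 0, 0, 0, 1], [0, 0.028, -0.0266, 0, 0, 0, 1], [0, 0.028, -0.0266, 0, 0, 0, 1], [0, 0.028, -0.0266, 0, 0, 0, 1], [0, 0.028, -0.0266, 0, 0, 0, 1], [0, 0.028, -0.0266, 0, 0, 0, 1]],
])

```text
t: 2.18
position: [352.6, -185.5, 250.7]
ee_rot: [0.57, 0.419, 0.569, -0.419]
contact_force: [-0.1, 0.1, 0.1]
finger_gap: 1.002
```

move_arm([
  [[0, 0.028, -0.0266, 0, 0, 0, 1], [0, 0.028, -0.0266, 0, 0, 0, 1], [0, 0.028, -0.0266, 0, 0, 0, 1], [0, 0.028, -0.0266, 0, 0, 0, 1], [0, 0.028, -0.0266, 0, 0, 0, 1], [0, 0.028, -0.0266, 0, 0, 0, 1], [0, 0.028, -0.0266, 0, 0, 0, 1], [0, 0.028, -0.0266, 0, 0, 0, 1], [0, 0.028, -0.0266, 0, 0, 0, 1], [0, 0.028, -0.0266, 0, 0, 0, 1]],
])

```text
t: 3.02
position: [540.3, 152.3, 250.4]
ee_rot: [0.57, 0.418, 0.57, -0.418]
contact_force: [0.3, -0.0, 0.2]
finger_gap: 1.004
```

move_arm([
  [[0, 0, 0, -0.12, 0, 0, 1], [0, 0, 0, -0.12, 0, 0, 1], [0, 0, 0, -0.12, 0, 0, 1], [0, 0, 0, -0.12, 0, 0, 1], [0, 0, 0, -0.12, 0, 0, 1], [0, 0, 0, -0.12, 0, 0, 1], [0, 0, 0, -0.12, 0, 0, 1], [0, 0, 0, -0.12, 0, 0, 1], [0, 0, 0, -0.12, 0, 0, 1], [0, 0, 0, -0.12, 0, 0, 1]],
])

```text
t: 3.85
position: [539.7, 150.3, 250.3]
ee_rot: [0.707, 0.022, 0.707, -0.022]
contact_force: [-1.0, -0.7, -0.1]
finger_gap: 1.001
```

move_arm([
  [[0, 0, 0, -0.12, 0, 0, 1], [0, 0, 0, -0.12, 0, 0, 1], [0, 0, 0, -0.12, 0, 0, 1], [0, 0, 0, -0.12, 0, 0, 1], [0, 0, 0, -0.12, 0, 0, 1], [0, 0, 0, -0.12, 0, 0, 1], [0, 0, 0, -0.12, 0, 0, 1], [0, 0, 0, -0.03, 0, 0, 1], [0, 0, 0, 0, 0, 0, 1]],
])

```text
t: 4.6
position: [539.7, 150.3, 250.3]
ee_rot: [0.651, -0.276, 0.651, 0.276]
contact_force: [-0.0, -0.6, 0.0]
finger_gap: 0.997
```

Run:
```python
from h import *
plan([556,180,250],46)
P=robot.camera_params("wrist");im=robot.read_camera("wrist");cv2.imwrite("pics/w1.png",im[:,:,::-1])
print(P["extrinsics"].round(3).tolist())
for n in("knob","lever","stand"):print(n,[(r["rect"],round(r["conf"],2)) for r in robot.look_for(n,"wrist")][:3])
print(proj([[557.5,179,128],[557.5,181,78],[635.6,105,78],[483,220,12],[679,212,12]],P))
```

```text
t 4.6 pos [539.7 150.3 250.3] q [ 0.17  0.11  1.35 -0.    1.69 -0.63] zaxis yaw 46.03 xaxis [-0. -0. -1.] F [-0.  -0.6  0. ] gap 0.997
delta m [0.0003 0.0089 0.0327] rv [ 0.0005 -0.0001  0.0001]
[[0.694, 0.72, -0.001, -482.797], [-0.688, 0.664, -0.294, 310.24], [-0.211, 0.205, 0.956, -296.623], [0.0, 0.0, 0.0, 1.0]]
knob [([346.9, 157.5, 384.8, 301.7], 0.9)]
lever [([346.9, 157.6, 383.2, 302.2], 0.88)]
stand [([71.0, 78.0, 454.2, 400.0], 0.56)]
[[369.77036204 186.97839721]
 [364.41590241 170.17608404]
 [360.07816581 281.41197296]
 [335.70440826  75.14818712]
 [452.31578268 215.60079836]]
```

View pics/w1.png

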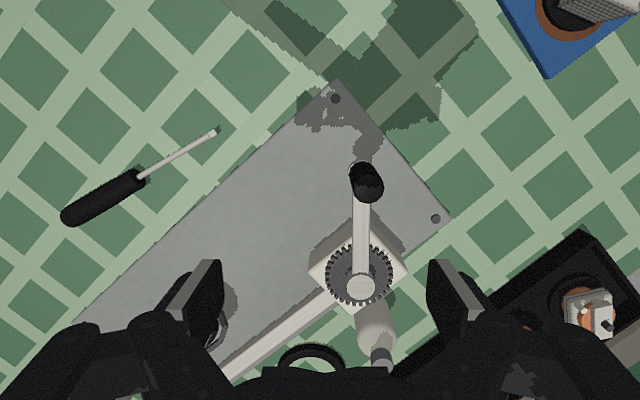

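The knob top is at about (370,185), the pivot cap at (361,286), and plate corners at (336,80) and (453,216). I'll intersect those rays with the known heights.

```bash
cat >> h.py <<'E'
def onz(px,z,P):
    from scipy.optimize import fsolve
    return fsolve(lambda a:proj([a[0],a[1],z],P)[0]-px,[540,150])
E
python3 - <<'E'
from h import *
P=robot.camera_params("wrist");im=cv2.imread("pics/w1.png")
cv2.imwrite("pics/w2.png",cv2.resize(im[140:320,290:470],None,fx=3.3,fy=3.3,interpolation=cv2.INTER_CUBIC))
for n,p,z in (("knobtop",(370,185),128),("pivot",(361,286),88),("c1",(336,79),12),("c2",(453,216),12)):print(n,onz(p,z,P).round(1))
E
```

```text
knobtop [556.5 180.1]
pivot [634.7 105.5]
c1 [485.9 217.8]
c2 [680.  212.1]
```

View pics/w2.png

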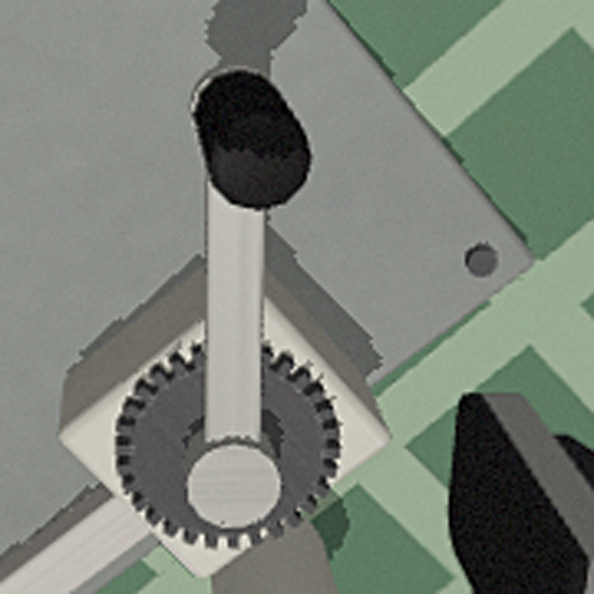

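Run:
```python
from h import *
P=robot.camera_params("wrist")
g=lambda x,y:(x/3.3+290-.35,y/3.3+140-.35)
for n,p,z in (("knobtop",g(263,160),128),("knobbot",g(235,109),78),("pivot88",g(233,486),88),("pivot84",g(233,486),84),("bar1",g(236,215),78),("bar2",g(233,430),78)):
  print(n,onz(p,z,P).round(1))
a=onz(g(236,215),78,P)-onz(g(233,430),78,P);print("bar ang",np.degrees(np.arctan2(a[1],a[0])))
for t in(136,137,138): # knob outline check
  pass
for p in ([557,180],[556,179]):
  for z in(78,128):
    c=np.array([[p[0]+12*np.cos(t),p[1]+12*np.sin(t),z] for t in np.linspace(0,6.28,40)]);q=proj(c,P);q=(q-[289.65,139.65])*3.3
    print(p,z,q.min(0).round(),q.max(0).round())
```

```text
knobtop [558.  178.2]
knobbot [557.  177.3]
pivot88 [634.9 104.4]
pivot84 [637. 103.]
bar1 [579.  157.7]
bar2 [626.6 113.3]
bar ang 136.99712751435996
[557, 180] 78 [197.  57.] [288. 146.]
[557, 180] 128 [212.  98.] [320. 203.]
[556, 179] 78 [192.  57.] [283. 146.]
[556, 179] 128 [206.  98.] [314. 203.]
```

Run:
```python
from h import *
plan([556.4,177.8,106],47)
```

```text
t 4.8 pos [539.7 150.4 250.3] q [ 0.17  0.11  1.35 -0.    1.69 -0.63] zaxis yaw 45.97 xaxis [-0. -0. -1.] F [-0.3 -0.2 -0.4] gap 0.997
delta m [0.1443 0.0071 0.0313] rv [-0.018  -0.0001  0.    ]
```

move_arm([
  [[0, 0.0036, 0.0156, -0.018, 0, 0, 1], [0, 0.0035, 0.0157, 0, 0, 0, 1], [0.024, 0, 0, 0, 0, 0, 1], [0.024, 0, 0, 0, 0, 0, 1], [0.024, 0, 0, 0, 0, 0, 1], [0.024, 0, 0, 0, 0, 0, 1], [0, 0, 0, 0, 0, 0, 1], [0, 0, 0, 0, 0, 0, 1]],
])

```text
t: 5.47
position: [555.1, 177.7, 152.8]
ee_rot: [0.647, -0.282, 0.65, 0.282]
contact_force: [0.3, 0.9, 1.4]
finger_gap: 1.001
```

Run:
```python
from h import *
plan([556.4,177.8,106],47)
P=robot.camera_params("wrist");im=robot.read_camera("wrist");cv2.imwrite("pics/w3.png",im[:,:,::-1])
```

```text
t 5.4667 pos [555.1 177.7 152.8] q [ 0.21  0.2   1.44 -0.    1.51 -0.61] zaxis yaw 47.02 xaxis [-0.004 -0.001 -1.   ] F [0.3 0.9 1.4] gap 1.001
delta m [ 0.0468 -0.0009  0.0011] rv [ 0.0003 -0.0033 -0.0021]
```

View pics/w3.png

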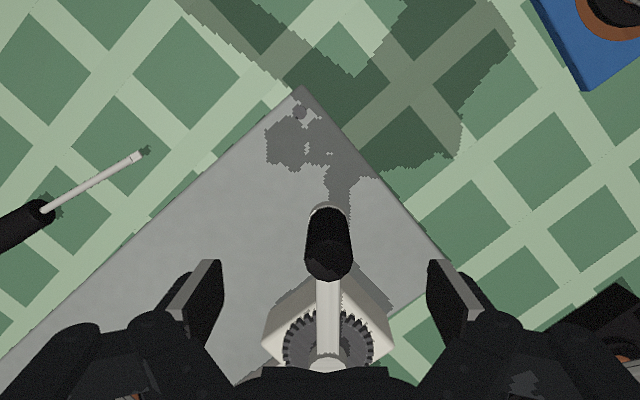

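The knob sits centred between the jaws (column 328). I'll descend the last 47 mm and close.

move_arm([
  [[0.016, -0.0005, 0.0005, 0, -0.003, -0.002, 1], [0.016, 0, 0.0005, 0, 0, 0, 1], [0.015, 0, 0, 0, 0, 0, 1], [0, 0, 0, 0, 0, 0, 1], [0, 0, 0, 0, 0, 0, 1]],
])

```text
t: 5.93
position: [557.9, 178.4, 108.8]
ee_rot: [0.65, -0.283, 0.647, 0.282]
contact_force: [-0.5, 0.0, 1.3]
finger_gap: 1.001
```

Run:
```python
from h import *
plan([556.4,177.8,106],47)
im=robot.read_camera("wrist");cv2.imwrite("pics/w4.png",im[:,:,::-1])
```

```text
t 5.9333 pos [557.9 178.4 108.8] q [ 0.21  0.23  1.49 -0.    1.41 -0.61] zaxis yaw 47.03 xaxis [ 0.005  0.001 -1.   ] F [-0.5  0.   1.3] gap 1.001
delta m [ 0.0028  0.0007 -0.0015] rv [0.0005 0.0043 0.0031]
```

View pics/w4.png

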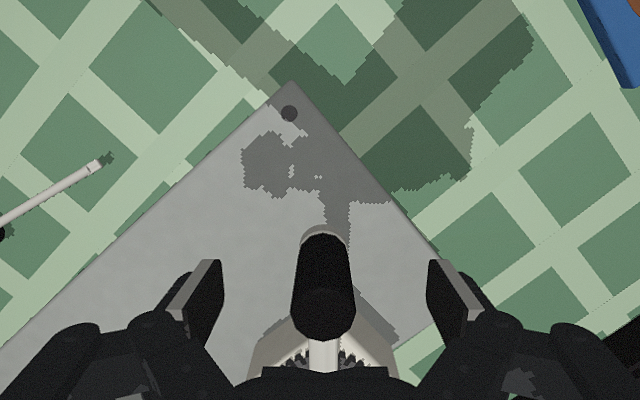

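move_arm([
  [[0.002, 0, -0.001, 0, 0.003, 0.002, 1], [0, 0, 0, 0, 0, 0, 1], [0, 0, 0, 0, 0, 0, 1], [0, 0, 0, 0, 0, 0, 1]],
])

```text
t: 6.32
position: [557.0, 177.7, 106.1]
ee_rot: [0.649, -0.282, 0.648, 0.282]
contact_force: [-0.2, 0.7, 1.0]
finger_gap: 0.995
```

Run:
```python
from h import *
plan([556.4,177.8,106],47)
P=robot.camera_params("wrist")
# predicted knob top column vs TCP axis
print(proj([[556.4,177.8,128],[556.4,177.8,78]],P))
```

```text
t 6.3167 pos [557.  177.7 106.1] q [ 0.21  0.23  1.49 -0.    1.41 -0.61] zaxis yaw 47.04 xaxis [ 0.001  0.    -1.   ] F [-0.2  0.7  1. ] gap 0.995
delta m [ 0.0001  0.0005 -0.0003] rv [0.0006 0.0011 0.0008]
[[323.498799   317.00558766]
 [323.81069538 252.3086344 ]]
```

Aligned; closing on the knob.

move_arm([
  [[0, 0, 0, 0, 0, 0, -1], [0, 0, 0, 0, 0, 0, -1], [0, 0, 0, 0, 0, 0, -1], [0, 0, 0, 0, 0, 0, -1], [0, 0, 0, 0, 0, 0, -1], [0, 0, 0, 0, 0, 0, -1], [0, 0, 0, 0, 0, 0, -1], [0, 0, 0, 0, 0, 0, -1], [0, 0, 0, 0, 0, 0, -1], [0, 0, 0, 0, 0, 0, -1]],
])

```text
t: 7.15
position: [557.0, 178.1, 105.5]
ee_rot: [0.649, -0.282, 0.648, 0.282]
contact_force: [2.6, 3.8, -0.0]
finger_gap: 0.266
```

Run:
```python
from h import *
plan([556.4,177.8,106],47)
im=robot.read_camera("wrist");cv2.imwrite("pics/w5.png",im[:,:,::-1])
```

```text
t 7.15 pos [557.  178.1 105.5] q [ 0.21  0.23  1.5   0.    1.41 -0.61] zaxis yaw 47.05 xaxis [ 0.001  0.001 -1.   ] F [ 2.6  3.8 -0. ] gap 0.266
delta m [-0.0005  0.0002 -0.0006] rv [0.0008 0.0014 0.0002]
```

View pics/w5.png

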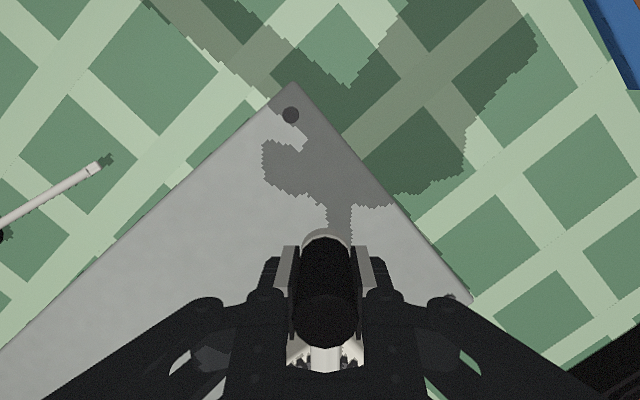

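move_arm([
  [[0, -0.0001, -0.0046, -0.0419, 0, 0, -1], [0, -0.0001, -0.0046, -0.0419, 0, 0, -1], [0, -0.0001, -0.0046, -0.0419, 0, 0, -1], [0, -0.0001, -0.0046, -0.0419, 0, 0, -1], [0, -0.0001, -0.0046, -0.0419, 0, 0, -1], [0, 0, 0, 0, 0, 0, -1], [0, 0, 0, 0, 0, 0, -1]],
])

```text
t: 7.78
position: [543.2, 159.7, 105.5]
ee_rot: [0.616, -0.348, 0.615, 0.348]
contact_force: [3.3, 4.8, -1.5]
finger_gap: 0.264
```

```bash
cat >> h.py <<'E'
def chk(piv=(637.0,102.8)):
    s,r=pose();d=s["position"][:2]-piv;F=s["contact_force"];a=np.arctan2(d[1],d[0])%(2*np.pi)
    print("t",s["t"],"pos",s["position"].round(2),"rad",np.hypot(*d).round(2),"ang",np.degrees(a).round(2),"clicks",((np.degrees(a)-137.0)/12).round(3),"Ftan",(F[:2]@[-np.sin(a),np.cos(a)]).round(1),"Frad",(F[:2]@[np.cos(a),np.sin(a)]).round(1),"Fz",F[2].round(1),"tq",s["torque"].round(2),"yaw",np.degrees(np.arctan2(*r.as_matrix()[1::-1,2])).round(2),"gap",round(s["finger_gap"],3),"q6",s["q"][5].round(2))
E
python3 -c "
from h import *
chk()"
```

```text
t 7.7833 pos [543.2  159.72 105.5 ] rad 109.71 ang 148.75 clicks 0.979 Ftan -5.8 Frad -0.4 Fz -1.5 tq [ 0.55 -0.36 -0.13] yaw 58.97 gap 0.264 q6 -0.84
```

move_arm([
  [[0, -0.0001, -0.0046, -0.0419, 0, 0, -1], [0, -0.0001, -0.0046, -0.0419, 0, 0, -1], [0, -0.0001, -0.0046, -0.0419, 0, 0, -1], [0, -0.0001, -0.0046, -0.0419, 0, 0, -1], [0, -0.0001, -0.0046, -0.0419, 0, 0, -1], [0, -0.0001, -0.0046, -0.0419, 0, 0, -1], [0, -0.0001, -0.0046, -0.0419, 0, 0, -1], [0, -0.0001, -0.0046, -0.0419, 0, 0, -1], [0, -0.0001, -0.0046, -0.0419, 0, 0, -1], [0, -0.0001, -0.0046, -0.0419, 0, 0, -1]],
])

```text
t: 8.62
position: [528.2, 116.2, 105.5]
ee_rot: [0.529, -0.469, 0.529, 0.469]
contact_force: [2.5, 4.5, 0.5]
finger_gap: 0.265
```

```bash
python3 -c "
from h import *
chk()"
```

```text
t 8.6167 pos [528.19 116.17 105.46] rad 109.63 ang 172.99 clicks 2.999 Ftan -4.8 Frad -1.9 Fz 0.5 tq [ 0.65 -0.41 -0.25] yaw 83.09 gap 0.265 q6 -1.34
```

move_arm([
  [[0, -0.0001, -0.0046, -0.0419, 0, 0, -1], [0, -0.0001, -0.0046, -0.0419, 0, 0, -1], [0, -0.0001, -0.0046, -0.0419, 0, 0, -1], [0, -0.0001, -0.0046, -0.0419, 0, 0, -1], [0, -0.0001, -0.0046, -0.0419, 0, 0, -1], [0, -0.0001, -0.0046, -0.0419, 0, 0, -1], [0, -0.0001, -0.0046, -0.0419, 0, 0, -1], [0, -0.0001, -0.0046, -0.0419, 0, 0, -1], [0, -0.0001, -0.0046, -0.0419, 0, 0, -1], [0, -0.0001, -0.0046, -0.0419, 0, 0, -1]],
])

```text
t: 9.45
position: [532.1, 70.7, 105.5]
ee_rot: [0.42, -0.568, 0.42, 0.569]
contact_force: [0.6, 4.2, 0.8]
finger_gap: 0.265
```

move_arm([
  [[0, 0, 0, 0, 0, 0, -1], [0, 0, 0, 0, 0, 0, -1]],
])

```text
t: 9.62
position: [532.0, 71.0, 105.5]
ee_rot: [0.421, -0.568, 0.421, 0.568]
contact_force: [0.6, 4.5, 0.9]
finger_gap: 0.262
```

```bash
python3 -c "
from h import *
chk()"
```

```text
t 9.6167 pos [531.97  70.98 105.46] rad 109.74 ang 196.85 clicks 4.988 Ftan -4.1 Frad -1.8 Fz 0.9 tq [ 0.53 -0.13 -0.43] yaw 106.92 gap 0.262 q6 -1.84
```

Position says 4.99 clicks, but the force is lower than expected at a seat. I'll step finely through the next click and read the ripple phase.

move_arm([
  [[0, 0, -0.0029, -0.0262, 0, 0, -1], [0, 0, 0, 0, 0, 0, -1], [0, 0, 0, 0, 0, 0, -1], [0, 0, 0, 0, 0, 0, -1]],
])

```text
t: 9.95
position: [532.6, 68.7, 105.4]
ee_rot: [0.414, -0.573, 0.413, 0.574]
contact_force: [0.8, 5.1, 0.7]
finger_gap: 0.264
```

```bash
python3 -c "
from h import *
chk()"
```

```text
t 9.95 pos [532.64  68.67 105.4 ] rad 109.8 ang 198.11 clicks 5.093 Ftan -4.6 Frad -2.4 Fz 0.7 tq [ 0.73 -0.1  -0.58] yaw 108.43 gap 0.264 q6 -1.87
```

move_arm([
  [[0, 0, -0.0029, -0.0262, 0, 0, -1], [0, 0, 0, 0, 0, 0, -1], [0, 0, 0, 0, 0, 0, -1], [0, 0, 0, 0, 0, 0, -1]],
])

```text
t: 10.28
position: [533.5, 66.3, 105.4]
ee_rot: [0.406, -0.578, 0.406, 0.58]
contact_force: [0.0, 6.4, 2.4]
finger_gap: 0.27
```

```bash
python3 -c "
from h import *
chk()"
```

```text
t 10.2833 pos [533.46  66.34 105.45] rad 109.77 ang 199.4 clicks 5.2 Ftan -6.1 Frad -2.2 Fz 2.4 tq [ 0.82 -0.02 -0.75] yaw 109.92 gap 0.27 q6 -1.9
```

move_arm([
  [[0, 0, -0.0029, -0.0262, 0, 0, -1], [0, 0, 0, 0, 0, 0, -1], [0, 0, 0, 0, 0, 0, -1], [0, 0, 0, 0, 0, 0, -1]],
])

```text
t: 10.62
position: [534.4, 63.8, 105.4]
ee_rot: [0.399, -0.583, 0.398, 0.585]
contact_force: [0.4, 5.5, 1.9]
finger_gap: 0.263
```

```bash
python3 -c "
from h import *
chk()"
```

```text
t 10.6167 pos [534.38  63.77 105.45] rad 109.79 ang 200.83 clicks 5.319 Ftan -5.0 Frad -2.4 Fz 1.9 tq [ 0.85 -0.11 -0.75] yaw 111.42 gap 0.263 q6 -1.93
```

move_arm([
  [[0, 0, -0.0029, -0.0262, 0, 0, -1], [0, 0, 0, 0, 0, 0, -1], [0, 0, 0, 0, 0, 0, -1], [0, 0, 0, 0, 0, 0, -1]],
])

```text
t: 10.95
position: [535.6, 60.7, 105.4]
ee_rot: [0.391, -0.589, 0.39, 0.59]
contact_force: [-0.1, 5.6, 1.8]
finger_gap: 0.264
```

```bash
python3 -c "
from h import *
chk()"
```

```text
t 10.95 pos [535.56  60.7  105.44] rad 109.83 ang 202.54 clicks 5.462 Ftan -5.1 Frad -2.1 Fz 1.8 tq [ 0.74 -0.14 -0.69] yaw 112.93 gap 0.264 q6 -1.96
```

The tracking lag and wrist torque peak near measured 5.28 clicks. The ripple peak should be at 5.25, so the calibration holds. Continuing gently to six.

move_arm([
  [[0, 0, -0.0029, -0.0262, 0, 0, -1], [0, 0, 0, 0, 0, 0, -1], [0, 0, 0, 0, 0, 0, -1], [0, 0, 0, 0, 0, 0, -1]],
])

```text
t: 11.28
position: [537.1, 57.2, 105.4]
ee_rot: [-0.383, 0.595, -0.382, -0.595]
contact_force: [1.1, 3.1, 1.7]
finger_gap: 0.265
```

```bash
python3 -c "
from h import *
chk()"
```

```text
t 11.2833 pos [537.06  57.22 105.43] rad 109.84 ang 204.52 clicks 5.626 Ftan -2.4 Frad -2.3 Fz 1.7 tq [ 0.69 -0.12 -0.36] yaw 114.51 gap 0.265 q6 -2.0
```

move_arm([
  [[0, 0, -0.0029, -0.0262, 0, 0, -1], [0, 0, 0, 0, 0, 0, -1], [0, 0, 0, 0, 0, 0, -1], [0, 0, 0, 0, 0, 0, -1]],
])

```text
t: 11.62
position: [538.5, 54.2, 105.4]
ee_rot: [-0.375, 0.6, -0.375, -0.599]
contact_force: [2.0, 2.2, 1.6]
finger_gap: 0.268
```

```bash
python3 -c "
from h import *
chk()"
```

```text
t 11.6167 pos [538.45  54.21 105.44] rad 109.88 ang 206.25 clicks 5.771 Ftan -1.1 Frad -2.8 Fz 1.6 tq [ 0.47 -0.28 -0.29] yaw 116.02 gap 0.268 q6 -2.03
```

move_arm([
  [[0, 0, -0.0029, -0.0262, 0, 0, -1], [0, 0, 0, 0, 0, 0, -1], [0, 0, 0, 0, 0, 0, -1], [0, 0, 0, 0, 0, 0, -1]],
])

```text
t: 11.95
position: [539.7, 51.8, 105.4]
ee_rot: [-0.367, 0.605, -0.367, -0.604]
contact_force: [2.6, 3.7, 2.3]
finger_gap: 0.261
```

Run:
```python
from h import *
chk()
for c in("scene","side","wrist"):cv2.imwrite(f"pics/{c}5.png",robot.read_camera(c)[:,:,::-1])
a=cv2.imread("pics/scene5.png");b=cv2.imread("pics/side5.png")
A=cv2.resize(a[150:270,230:390],None,fx=4,fy=4,interpolation=cv2.INTER_CUBIC);cv2.imwrite("pics/a5.png",A)
cv2.imwrite("pics/b5.png",cv2.resize(b[140:290,250:400],None,fx=4,fy=4,interpolation=cv2.INTER_CUBIC))
```

```text
t 11.95 pos [539.69  51.76 105.44] rad 109.88 ang 207.68 clicks 5.89 Ftan -2.1 Frad -4.0 Fz 2.3 tq [ 0.48 -0.27 -0.33] yaw 117.52 gap 0.261 q6 -2.06
```

View pics/a5.png

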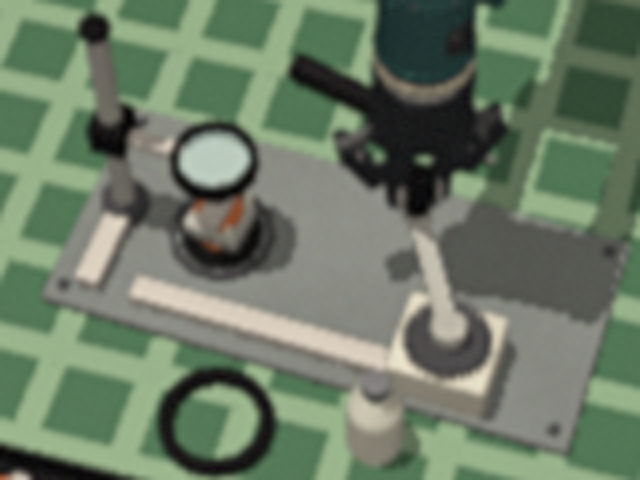

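View pics/b5.png

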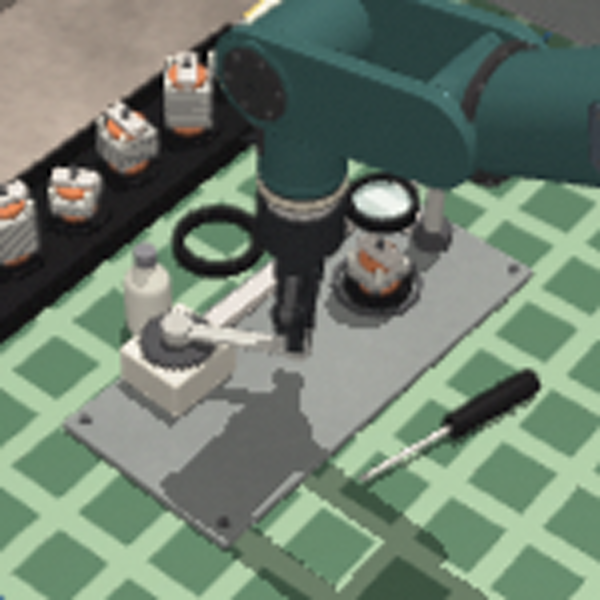

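View pics/wrist5.png

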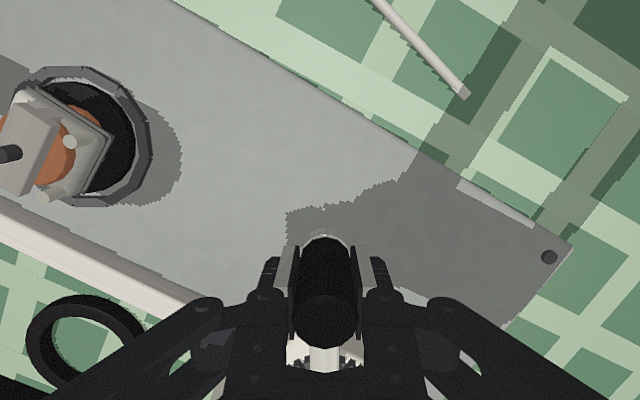

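move_arm([
  [[0, 0, -0.002, -0.0176, 0, 0, -1], [0, 0, -0.0019, -0.0176, 0, 0, -1], [0, 0, 0, 0, 0, 0, -1], [0, 0, 0, 0, 0, 0, -1], [0, 0, 0, 0, 0, 0, -1], [0, 0, 0, 0, 0, 0, -1], [0, 0, 0, 0, 0, 0, -1], [0, 0, 0, 0, 0, 0, -1]],
])

```text
t: 12.77
position: [541.3, 48.7, 105.4]
ee_rot: [0.356, -0.611, 0.355, 0.611]
contact_force: [2.0, 5.7, 2.8]
finger_gap: 0.264
```

Run:
```python
from h import *
chk()
for c in("scene","side"):cv2.imwrite(f"pics/{c}6.png",robot.read_camera(c)[:,:,::-1])
a=cv2.imread("pics/scene6.png");b=cv2.imread("pics/side6.png")
A=cv2.resize(a[160:260,250:350],None,fx=6,fy=6,interpolation=cv2.INTER_CUBIC);cv2.imwrite("pics/a6.png",A)
cv2.imwrite("pics/b6.png",cv2.resize(b[160:260,270:370],None,fx=6,fy=6,interpolation=cv2.INTER_CUBIC))
for c in("scene","side"):print([(r["rect"],r["conf"]) for r in robot.look_for("lens",c)][:2])
chk()
```

```text
t 12.7667 pos [541.31  48.69 105.41] rad 109.93 ang 209.49 clicks 6.041 Ftan -4.0 Frad -4.6 Fz 2.8 tq [ 0.7  -0.23 -0.51] yaw 119.61 gap 0.264 q6 -2.1
[([253.1, 178.2, 294.1, 199.4], 0.71)]
[([336.2, 183.2, 356.5, 202.7], 0.74)]
t 12.9667 pos [541.3   48.68 105.42] rad 109.94 ang 209.49 clicks 6.041 Ftan -3.9 Frad -3.0 Fz 2.2 tq [ 0.73 -0.32 -0.51] yaw 119.61 gap 0.265 q6 -2.1
```

View pics/a6.png

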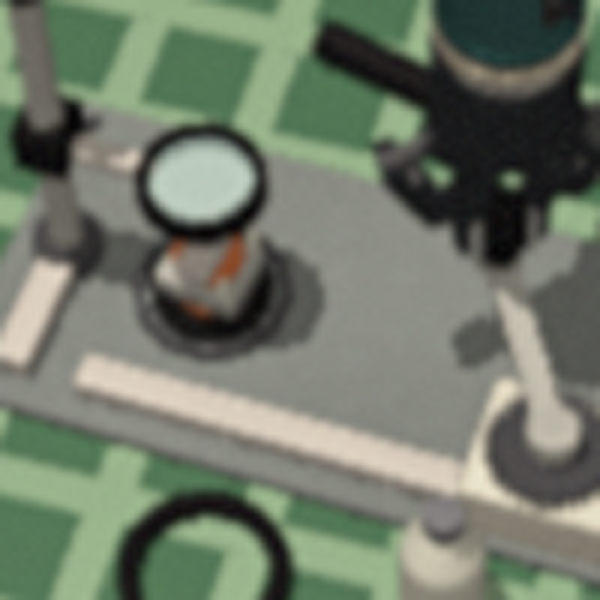

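View pics/b6.png

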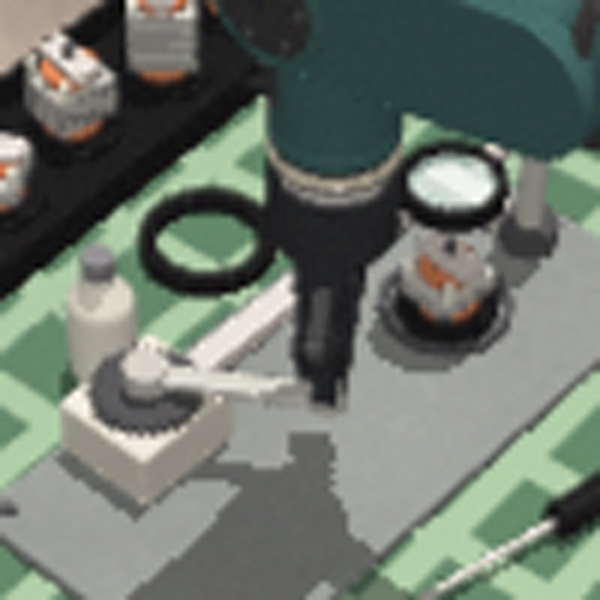

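Run:
```python
from h import *
print(tri({"scene":(202/6+250-.4,182/6+160-.4),"side":(455/6+270-.4,187/6+160-.4)}))
chk()
```

```text
(array([ 567.22350336, -103.23559576,  119.96732245]), np.float64(0.44589250406551173))
t 12.9667 pos [541.3   48.68 105.42] rad 109.94 ang 209.49 clicks 6.041 Ftan -3.9 Frad -3.0 Fz 2.2 tq [ 0.73 -0.32 -0.51] yaw 119.61 gap 0.265 q6 -2.1
```

Run:
```python
from h import *
chk();print(robot.close_job())
```

```text
t 12.9667 pos [541.3   48.68 105.42] rad 109.94 ang 209.49 clicks 6.041 Ftan -3.9 Frad -3.0 Fz 2.2 tq [ 0.73 -0.32 -0.51] yaw 119.61 gap 0.265 q6 -2.1
the job is handed in; nothing more can be done
None
```

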